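# Clamp the spare handle bar in the sprung cradle

## Task

Pull the sprung tail jaw of the blue cradle out to its stop by its orange handle until the catch holds it open. Then take the wooden bar out of its trough, lay it in both pockets of the open cradle, let go, and press the red button so that the jaw springs back and clamps the bar end to end. The trough hides the bar's middle and the pockets its ends, so put the bar down on the desk in between and take it again by the middle; do not shift the things standing about.

Things in the scene. Friction and masses are not known exactly. Their poses are not given: they have to be found in the camera images.
- cradle: fixed clamping cradle, blue base 80 x 262 x 12 mm (y -127 to 135), with a foot and black button housing out to x = -87 mm (y 38 to 98). Origin on the desk, z up; the bar lies along its y at x = 0. Fixed head at the -y end, sprung grey tail jaw towards +y, each with a pocket for a bar end. End bracket at y = 121 to 133, 40 mm high; a jaw rod slides out through it to y = 175
- head_face (a point): middle of the bottom edge of the end face of the blue fixed pocket, cradle x = 0, y = -100, 32 mm up, block to y = -122. Both pockets: 40 mm deep along y, inner width 25 mm, flared at the top, floor 32 mm above the desk, walls to 62 mm: no room for fingers beside a bar end. Between the pockets (100 mm with the jaw caught open) both sides are free down to the base plate
- tail_jaw (a joint): travel of the sprung tail jaw, m along the cradle's +y: 0 closed, 0.045 at its stop. Its spring pushes it shut (4 N at 0, 9 N at the stop); between about 0.030 and 0.042 the catch adds up to 6 N, then snaps in and holds it at about 0.042 when let go. Caught open, the pockets' end faces are 180 mm apart; with the 164 mm bar clamped it reads about 0.026
- handle_top (a point): middle of the top edge of the orange upright handle plate on the tail jaw, 100 mm above the desk: the plate is 12 mm thick (along the cradle's y), 40 mm wide (along its x) and stands 41 mm clear above the jaw block, whose top is at 59 mm (pocket flares 62 mm). It moves with the jaw
- catch_button (a joint): travel of the red release button, m downwards: 0 up, 0.008 fully down. It is sprung (2 to 5 N); from about 0.005 down it frees the tail jaw, which springs back at once
- button_top (a point): middle of the top of the red round release button (24 mm across), 50 mm above the desk, on the cradle's -x side beside the tail jaw, on a black housing 36 mm high
- bar_seat (a point): on the cradle, 32 mm above the desk at pocket-floor height, at cradle x = 0, y = -10 mm: where the underside of the bar's middle should come while the jaw is caught open (8 mm play at each end). It does not move with the jaw
- bar: light beech bar, 164 x 19 x 17 mm (about 30 g), flat underneath; origin at the middle of its underside, its x axis along its length, z up as it lies. Both ends are alike
- bar_rack: fixed storage trough for the bar, foot 70 x 100 x 8 mm, origin on the desk at its middle; the bar lies along its y axis on a floor 30 mm up, between aluminium walls 100 mm long, 26 mm apart inside, 40 mm outside and 56 mm high, so that only about 32 mm of the bar (give or take 5) stands free at each end, overhanging
- board_vice: blue board vice fixed at the back, not used here: origin on the desk at its middle, x -96 to 91 mm and y -65 to 65 mm in its frame, 80 mm high
- mug: striped mug, 86 mm across, 120 mm with its handle, 90 mm high; origin at the middle of its underside. Leave alone
- dispenser: white plastic pump bottle with a red band, 62 mm across, 129 mm high; origin at the middle of its underside. Leave alone
- amber_tape: roll of amber tape lying flat, 52 mm across, 18 mm high; origin at the middle of its underside. Leave alone
- eye_loupe: black eye loupe standing beside the cradle, 40 mm across, 32 mm high; origin at the middle of its underside. Leave alone
- white_tape: roll of white tape lying flat beside the cradle, 72 mm across, 22 mm high; origin at the middle of its underside. Leave alone
- spool: spool of solder with blue flanges standing beside the trough, 58 x 63 mm, 38 mm high; origin at the middle of its underside. Leave alone
Things that resemble listed ones, but are neither listed nor needed, are in the scene too. Of the things shaped like the bar, the beech one is meant.

How it is judged:
On the way, in this order (a step that is already met when the one before it is completed fails the run):
1. the tail jaw is pulled out to its stop (value of joint tail_jaw above 0.043 m), for 0.1 s.
2. the tail jaw is let go and the catch holds it open (value of joint tail_jaw above 0.04 m and contact force between the fingers and cradle below 0.2 N), for 0.2 s.
3. the bar lies on the desk, let go, to be taken again (height (world z) of bar below 0.012 m and contact force between the fingers and bar below 0.2 N and linear speed of bar below 0.02 m/s), for 0.1 s.
4. the bar lies in both pockets of the open cradle and is let go (value of joint tail_jaw above 0.04 m and x of bar in the frame of cradle between -0.006 and 0.006 m and z of bar in the frame of cradle between 0.028 and 0.037 m and angle between the x axis of bar and the y axis of cradle, either way round below 0.08 rad and y of bar in the frame of cradle between -0.022 and 0.002 m and contact force between the fingers and bar below 0.2 N and linear speed of bar below 0.02 m/s), for 0.2 s.
At the end, for the whole second after the job is handed in: Bar let go and at rest on both pocket floors (underside 28 to 37 mm up), within 6 mm of the cradle's middle line and 0.08 rad of its direction, its middle 14 to 22 mm from the cradle's origin towards the head; jaw travel 23.5 to 28.5 mm, pressing the bar with over 2 N (value of joint tail_jaw between 0.0235 and 0.0285 m and x of bar in the frame of cradle between -0.006 and 0.006 m and z of bar in the frame of cradle between 0.028 and 0.037 m and angle between the x axis of bar and the y axis of cradle, either way round below 0.08 rad and y of bar in the frame of cradle between -0.022 and -0.014 m and contact force between bar and tail_jaw above 2 N and linear speed of bar below 0.01 m/s and contact force between the fingers and bar below 0.2 N); the robot touches nothing.
It fails at once if one of the things standing about (mug, bottle, tapes, loupe, spool) is shifted by more than 20 mm (distance of any of mug, dispenser, amber_tape, eye_loupe, white_tape, spool from where it was at the start of the episode above 0.02 m).
It also fails if it takes over 69 s, if anything falls off the work surface, if the arm or the gripper's body presses on something with over 40 N, if the wrist force passes 120 N, or if a joint passes its speed limit or range.

## Robot

A 6-joint arm with a two-finger parallel gripper is mounted at the origin on a cart in front of the work surface, level with it; the furniture and walls round the work are solid. World frame = base frame: x ahead of the robot, y to its left, z up, the work surface at z = 0. Lengths are in m, angles in rad, forces in N, time in s.
With the tool pointing down it reaches from about 0.35 to 0.975 m from the base axis. Payload 4.9 kg.
Tool frame: the origin (TCP) lies on the centre line of the jaws, within the pads' length; the fingertips stand 25 mm ahead of it and the grasp point (between the pads) lies 6 mm ahead of it (ctrl.tips_ahead is the distance from the TCP to the fingertips, in m); z points along the fingers, y is the direction in which the jaws open and shut (so a half turn about z gives the same grasp; the last joint's range is limited). The gripper opens to 85 mm and grips with 20 to 120 N. Pads are 22 mm wide; open, the fingers measure 114 mm over their backs; the gripper's body (76 mm by 85 mm) begins 54 mm behind the grasp point. The pads swing forward as they close: fully open they stand 13 mm farther back than shut.
Start: joints at [0.982, 0.053, 1.613, -0, 1.476, -0.119], TCP at [0.283, 0.557, 0.256] pointing down, gripper open.
Joint ranges: [-3.01, 3.01], [-1.01, 2.22], [0.06, 2.58], [-1.02, 4.17], [0.09, 2.62], [-3.14, 3.14]. Speed limits (rad/s): [2.57, 2.57, 3.14, 3.14, 3.14, 3.14].

## Interface

Orientations are given as a rotation vector (axis times angle).
In Python, from workcell import telemetry, imaging, workorder, ctrl gives the robot as it stands. The module is installed in compiled form; this text tells all that it offers.
- The arm moves only by the tool jog_arm, never from a script. Its argument "targets" is a list that holds one entry, the list of rows, each a list of 7 numbers: the shift along the tool's x, y, z each as a share of 100 mm, from -1 to 1, then the turn, a rotation vector about the tool's x, y, z each as a share of 360 degrees, from -1 to 1, then the opening, from -1 (shut) to 1 (fully open). A call has 1 to 12 rows; each row is the pose to reach, as a shift and turn from the pose measured when the call began, along the tool's axes at that moment, turning the shorter way round; what a row does not reach only later rows make up. A row lasts 1/10 s, in which the tool goes at most 50 mm and 8.59 degrees, less where a joint would pass 70% of its speed; a pose out of reach is approached as far as the arm can. A call with a number of a shift or a turn outside -1 to 1 is refused whole. A call with a gripper value outside its range is refused whole. The fingers move at their own pace and stop on an object; "grip_force" is the grip in N (left out, the last holds). Time passes only in rows, so rows that repeat a pose let the fingers close. It gives the time, the measured TCP pose, the force and the opening at its end, in the units of the state.
- telemetry.sense(): the state, without advancing time (a new reading comes with each control period).
- imaging.read_camera(name): name is "scene" or "side" or "wrist"; returns (picture, depth): 384x512x3 uint8, blue, green, red; 384x512 float32, m along the optical axis (not along the pixel's ray), 0 where there is no reading.
- imaging.camera_info(name): a dict with "vertical_fov" (degrees; the focal length in pixels is half the picture's height over the tangent of half this angle, whatever the lens; pixels are square), "cx", "cy" (the principal point, pixels), "cam_to_world" (4x4, takes a point from camera to world coordinates); the wrist camera has in their place "hand_eye" (4x4, takes a point from camera to tool coordinates, whose origin is the TCP and whose axes are the flange's). Camera axes: x right, y up, looking along -z (the intrinsics and any distortion apply to the point x, -y, -z); pixel columns grow to the right and rows downward; lengths in m; the calibration is good to about 2 mm. A picture is of the moment at which its call begins: read the wrist's pose just before it. camera_info takes no time and is no camera call.
- workorder.job_done(): hands the job in, once; it reports no verdict.
The state is a dict: "time_s": time; "joint_pos": joint angles; "qd": joint speeds; "effort": joint torques, N m; "tcp_pos": TCP position; "tcp_rot": TCP orientation; "wrist_force": force on the tool from outside, world axes, zero at the start; "ft_torque": the same for the moment, N m; "gripper_width": opening from 0.0 (shut) to 1.0 (fully open).
Only numpy, scipy, OpenCV 4.12 (cv2) and the standard library are available. Lean on these libraries where they do the work, as an engineer would, in place of code of your own. Each camera call takes 0.05 s, during which the arm holds its last target. There are 200 camera calls.

## Working session

There is one attempt and no reset: what is moved stays moved. The work goes in short steps, Python scripts to look and compute and a tool call to move; the robot and the scene stay as the last step left them, time stands still between calls to the robot, and variables do not carry over. Pictures are saved under pics/ and viewed, about 8 in all and at most 12, crops included, and the job is handed in when it is done.

Besides the shell and the picture viewer there is one more tool, called after "Emit:" in YAML: its name, and indented under it one key for each argument. jog_arm: Moves the arm, as the interface text tells. Shift numbers are shares of 100 mm and turn numbers shares of 360 degrees, none past 1 either way. Its arguments: {"type":"object","properties":{"targets":{"type":"array","items":{"type":"array","items":{"type":"array","items":{"type":"number","minimum":-1,"maximum":1}}}},"grip_force":{"type":"number"}},"required":["targets"]}

```bash
mkdir -p pics
cat > h.py <<'E'
import numpy as np, cv2
from scipy.spatial.transform import Rotation as R
from workcell import telemetry, imaging, workorder, ctrl
def cloud(name):
    s=telemetry.sense(); img,d=imaging.read_camera(name); i=imaging.camera_info(name)
    f=img.shape[0]/2/np.tan(np.radians(i["vertical_fov"])/2)
    v,u=np.indices(d.shape); P=np.stack([(u-i["cx"])/f*d,-(v-i["cy"])/f*d,-d],-1)
    if "hand_eye" in i:
        T=np.eye(4);T[:3,:3]=R.from_rotvec(s["tcp_rot"]).as_matrix();T[:3,3]=s["tcp_pos"];T=T@i["hand_eye"]
    else: T=np.array(i["cam_to_world"])
    W=P@T[:3,:3].T+T[:3,3]; W[d<=0]=np.nan
    return img,d,W
def topdown(img,W,x0,x1,y0,y1,res=.002):
    # rows: x decreasing downward ; cols: y decreasing rightward
    H=int((x1-x0)/res);C=int((y1-y0)/res); o=np.zeros((H,C,3),np.uint8);z=np.full((H,C),-1.)
    m=np.isfinite(W).all(-1)&(W[...,2]<.25); p=W[m];c=img[m]; k=np.argsort(p[:,2]);p=p[k];c=c[k]
    r=((x1-p[:,0])/res).astype(int);q=((y1-p[:,1])/res).astype(int);g=(r>=0)&(r<H)&(q>=0)&(q<C)
    o[r[g],q[g]]=c[g];z[r[g],q[g]]=p[g,2]; return o,z
E
python3 - <<'E'
from h import *
s=telemetry.sense(); print(s); print(ctrl.tips_ahead)
for n in("scene","side","wrist"):
    i=imaging.camera_info(n); print({k:np.round(v,3).tolist() if not isinstance(v,str) else v for k,v in i.items()})
a,d,W=cloud("scene"); b,d2,W2=cloud("side")
np.savez("s0.npz",a=a,W=W,b=b,W2=W2)
cv2.imwrite("pics/a.png",cv2.resize(a,(800,600)));cv2.imwrite("pics/b.png",cv2.resize(b,(800,600)))
E
```

```text
{'time_s': 0.0, 'joint_pos': array([ 9.81986987e-01,  5.33653052e-02,  1.61431043e+00, -1.21209140e-05,
        1.47598929e+00, -1.18992121e-01]), 'qd': array([ 0.00158621, -0.00109865, -0.00252968, -0.00153039,  0.00029972,
        0.00151179]), 'effort': array([-4.01315913e-05, -3.93681943e+01, -3.70181072e+01, -6.68719531e-05,
        6.94551563e-03,  1.60940368e-05]), 'tcp_pos': array([0.28262782, 0.55680039, 0.25504791]), 'tcp_rot': array([-0.73105194, -3.05462226,  0.00305942]), 'wrist_force': array([ 0.00979783, -0.5230762 ,  0.21801508]), 'ft_torque': array([-0.06111766, -0.00928471,  0.02114178]), 'gripper_width': 0.9951176058533274}
0.025
{'vertical_fov': 46.616, 'cx': 256.98, 'cy': 198.002, 'cam_to_world': [[-0.774, 0.298, -0.558, -0.294], [-0.632, -0.335, 0.698, 1.09], [0.021, 0.894, 0.448, 0.789], [0.0, 0.0, 0.0, 1.0]]}
{'vertical_fov': 48.137, 'cx': 252.7, 'cy': 195.507, 'cam_to_world': [[0.996, 0.029, -0.079, 0.44], [-0.08, 0.596, -0.799, -1.169], [0.024, 0.803, 0.596, 0.937], [0.0, 0.0, 0.0, 1.0]]}
{'vertical_fov': 68.334, 'cx': 256.02, 'cy': 186.635, 'hand_eye': [[0.0, 0.947, 0.321, 0.082], [1.0, -0.001, 0.001, -0.0], [0.001, 0.321, -0.947, -0.118], [0.0, 0.0, 0.0, 1.0]]}
```

View pics/a.png

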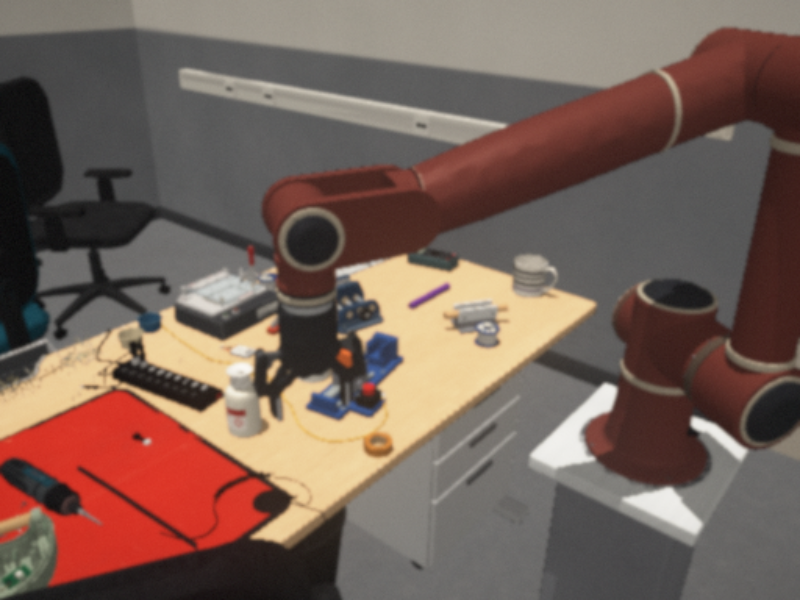

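View pics/b.png

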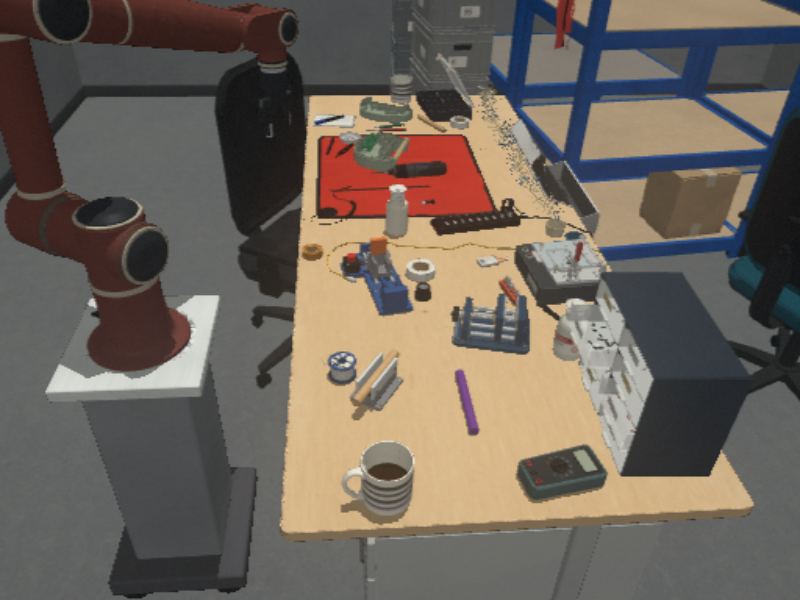

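The side view (800x600) shows the cradle at about (380,275) with its orange handle at (378,245), the red button at (352,260), the trough with the beech bar at (377,378), and the spool at (341,367). White tape is at (420,270), the loupe at (423,291), the mug at (387,480) and the bottle at (397,210). The scene camera is blurred. Next I'll build a top-down map.

Run:
```python
from h import *
z=np.load("s0.npz")
o,h=topdown(z["b"],z["W2"],.3,.8,-.4,.4,.002)
o=cv2.resize(o,(800,500),interpolation=cv2.INTER_NEAREST)
for k in range(8): cv2.putText(o,f"{.4-.1*k:.1f}",(k*100,10),0,.35,(255,255,255),1); cv2.line(o,(k*100,0),(k*100,500),(90,90,90),1)
for k in range(5): cv2.putText(o,f"{.8-.1*k:.1f}",(0,k*100+10),0,.35,(255,255,255),1); cv2.line(o,(0,k*100),(800,k*100),(90,90,90),1)
cv2.imwrite("pics/c.png",o)
print(np.nanmedian(z["W2"][:,:,2][(z["W2"][:,:,0]>.4)&(z["W2"][:,:,0]<.6)&(abs(z["W2"][:,:,1]+.2)<.2)]))
```

```text
-0.0008680986525649304
```

View pics/c.png

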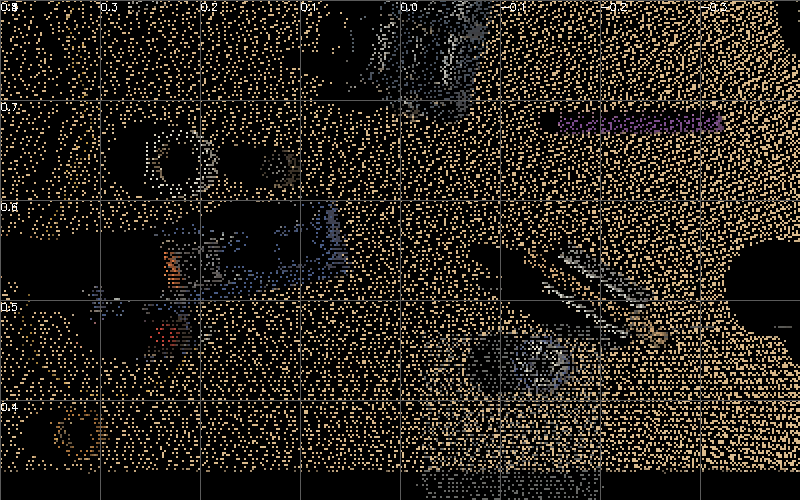

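The cradle's +y runs roughly along world +y, with its head near (0.55, 0.06), the handle near (0.535, 0.225) and the button near (0.465, 0.23). I'll move the wrist camera over it.

Emit:
jog_arm:
  targets:
    - [[-0.9, -0.6, 0, 0, 0, 0, 1], [-0.9, -0.6, 0, 0, 0, 0, 1], [-0.9, -0.6, 0, 0, 0, 0, 1], [-0.9, -0.6, 0, 0, 0, 0, 1]]

```text
time_s: 0.5
tcp_pos: [0.3363, 0.4615, 0.2549]
tcp_rot: [-0.735, -3.053, 0.003]
wrist_force: [0.2, -0.0, -0.3]
gripper_width: 0.998
```

Emit:
jog_arm:
  targets:
    - [[-0.9, -0.6, 0, 0, 0, 0, 1], [-0.9, -0.6, 0, 0, 0, 0, 1], [-0.9, -0.6, 0, 0, 0, 0, 1], [-0.9, -0.6, 0, 0, 0, 0, 1]]

```text
time_s: 0.9
tcp_pos: [0.3894, 0.367, 0.2549]
tcp_rot: [-0.737, -3.052, 0.002]
wrist_force: [-0.9, -0.2, -0.3]
gripper_width: 1.001
```

Emit:
jog_arm:
  targets:
    - [[-0.9, -0.6, 0, 0, 0, 0, 1], [-0.9, -0.6, 0, 0, 0, 0, 1], [-0.9, -0.6, 0, 0, 0, 0, 1], [-0.9, -0.6, 0, 0, 0, 0, 1]]

```text
time_s: 1.3
tcp_pos: [0.4422, 0.2733, 0.2549]
tcp_rot: [-0.738, -3.051, 0.001]
wrist_force: [-0.5, 0.5, 0.1]
gripper_width: 0.997
```

Emit:
jog_arm:
  targets:
    - [[-0.9, -0.6, 0, 0, 0, -0.075, 1], [-0.9, -0.6, 0, 0, 0, -0.075, 1], [-0.9, -0.6, 0, 0, 0, -0.075, 1], [-0.9, -0.6, 0, 0, 0, -0.075, 1], [-0.9, -0.6, 0, 0, 0, -0.075, 1], [-0.9, -0.6, 0, 0, 0, -0.075, 1]]

```text
time_s: 1.9
tcp_pos: [0.4944, 0.1806, 0.2547]
tcp_rot: [-0.003, -3.139, -0.001]
wrist_force: [0.8, -0.5, -0.1]
gripper_width: 1.002
```

Run:
```python
from h import *
s=telemetry.sense();print(s["time_s"],s["tcp_pos"],s["tcp_rot"])
b,d,W=cloud("wrist"); np.savez("w1.npz",b=b,W=W)
o=cv2.resize(b,(800,600));cv2.imwrite("pics/d.png",o)
```

```text
1.9 [0.49436442 0.18059032 0.25467148] [-3.31435138e-03 -3.13875792e+00 -7.62089124e-04]
```

View pics/d.png

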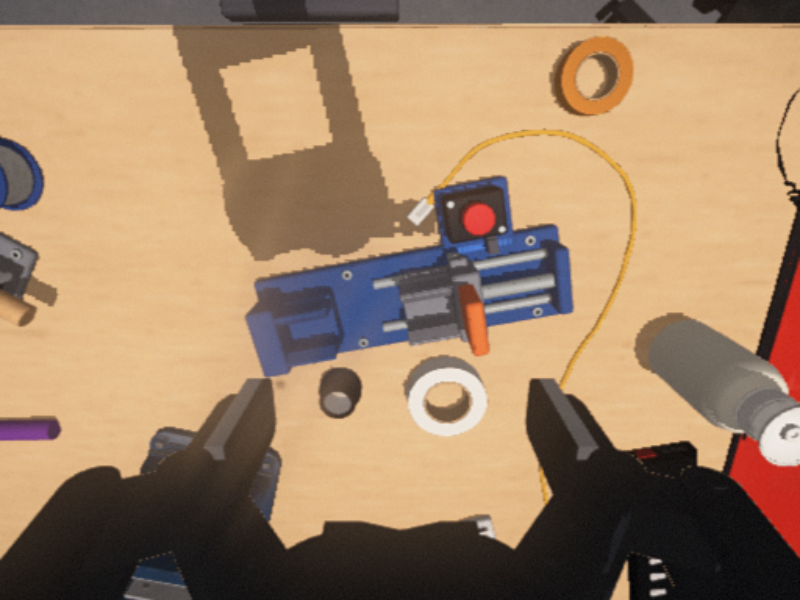

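The wrist view shows the closed cradle at a slight yaw. The head is at (295,330), the orange handle top at (472,310), the red button at (479,219), the white tape at (447,397) and the loupe at (340,392). Next I'll fit the cradle frame numerically.

```bash
cat > fit.py <<'E'
from h import *
def cradle(b,W):
    hsv=cv2.cvtColor(b,cv2.COLOR_BGR2HSV); H,S,V=[hsv[...,i].astype(int) for i in range(3)]
    reg=(W[...,0]>.42)&(W[...,0]<.63)&(W[...,1]>0.02)&(W[...,1]<.36)
    blue=(H>105)&(H<125)&(S>110)&reg&(W[...,2]>.004)
    org=(H>3)&(H<15)&(S>170)&reg&(W[...,2]>.085)
    red=((H<4)|(H>174))&(S>150)&reg&(W[...,2]>.04)
    out={}
    p=W[blue]; low=p[(p[:,2]>.006)&(p[:,2]<.017)]
    best=None
    for a in np.radians(np.arange(-25,25.1,.25)):
        ey=np.array([-np.sin(a),np.cos(a)]);ex=np.array([np.cos(a),np.sin(a)])
        # sharpness of the +x edge
        u=low[:,:2]@ex; hst=np.sort(u)[-1]; c=(u>hst-.004).sum()
        if best is None or c>best[0]: best=(c,a)
    a=best[1]; ey=np.array([-np.sin(a),np.cos(a)]);ex=np.array([np.cos(a),np.sin(a)])
    u=low[:,:2]@ex; v=low[:,:2]@ey; va=p[:,:2]@ey
    q=lambda t,k:np.percentile(t,k)
    print("yaw",np.degrees(a),"u",q(u,[0,1,99,100]),"v",q(v,[0,1,99,100]),"vall",q(va,[0,1,99,100]))
    ox=q(u,99.7)-.040; oy=(q(va,.3)+.127+q(va,99.7)-.135)/2
    O=ex*ox+ey*oy
    print("origin",O, "zmed",np.median(low[:,2]))
    loc=lambda P:np.c_[(P[:,:2]-O)@ex,(P[:,:2]-O)@ey,P[:,2]]
    for n,m in(("org",org),("red",red)):
        P=W[m]; L=loc(P); top=P[:,2]>q(P[:,2],90)-.006
        print(n,m.sum(),"world",P[top].mean(0),"local",L[top].mean(0),"min",L[top].min(0),"max",L[top].max(0))
    # grey/other parts: end bracket & head block tops
    L=loc(p)
    for n,z0,z1 in(("z36-44",.036,.044),("z>55",.055,.068)):
        t=L[(L[:,2]>z0)&(L[:,2]<z1)]
        if len(t): print(n,len(t),t.min(0),t.max(0))
    return O,a
if __name__=="__main__":
    z=np.load("w1.npz"); cradle(z["b"],z["W"])
E
python3 fit.py
```

```text
yaw 11.0 u [0.48067452 0.48412845 0.60212177 0.60335389] v [0.00511404 0.01346799 0.20585692 0.21089231] vall [0.00215687 0.01236347 0.2086088  0.21089231]
origin [0.53223504 0.2107289 ] zmed 0.012489301456132085
org 376 world [0.52725567 0.23236324 0.1089736 ] local [-0.00075985  0.02218696  0.1089736 ] min [-0.04145026  0.01572867  0.09567712] max [0.02091734 0.05281393 0.31134756]
red 397 world [0.48278908 0.25299752 0.30504496] local [-0.04047226  0.05092676  0.30504496] min [-0.04184722  0.04932978  0.29570811] max [-0.0394401   0.0524912   0.31347421]
z36-44 274 [-0.02329583  0.09535655  0.0375645 ] [0.02827107 0.10402626 0.04299287]
z>55 5 [-0.0220986  -0.09368597  0.05685796] [0.02110243 0.0336432  0.06352814]
```

Run:
```python
from h import *
z=np.load("w1.npz");W=z["W"];b=z["b"];hsv=cv2.cvtColor(b,cv2.COLOR_BGR2HSV)
for n,(x,y) in dict(headcorner=(262,322),headtop=(265,340),base=(340,290),base2=(395,345),corner_r=(553,232),corner_rl=(568,308),bracket=(560,280),red=(479,218),handle=(472,305),handle2=(465,292),handle3=(480,350),desk=(600,200),desk2=(150,350),tape=(420,380)).items():
    u,v=int(x/1.5625),int(y/1.5625); print(n,np.round(np.nanmedian(W[v-1:v+2,u-1:u+2].reshape(-1,3),0),4),hsv[v,u])
```

```text
headcorner [0.5406 0.0739 0.0605] [123  56 132]
headtop [0.5557 0.0749 0.0605] [120  57 135]
base [0.5307 0.1279 0.0127] [113 115 133]
base2 [0.5877 0.1743 0.0013] [ 15  96 222]
corner_r [0.4811 0.3051 0.0126] [113 125 145]
corner_rl [0.538  0.314  0.0402] [112 130 141]
bracket [0.5143 0.3058 0.04  ] [113 122 136]
red [0.4633 0.2371 0.0506] [  1 179 232]
handle [0.5129 0.2277 0.0994] [  9 184 213]
handle2 [0.5122 0.2261 0.073 ] [  8 169 115]
handle3 [0.546  0.2345 0.1002] [ 10 188 236]
desk [4.572e-01 3.465e-01 2.000e-04] [ 17 106 229]
desk2 [ 0.5942 -0.0526  0.001 ] [ 17  95 232]
tape [0.6137 0.1968 0.0223] [ 19  20 239]
```

```bash
sed -i 's/(S>110)&reg&(W\[...,2\]>.004)/(S>45)\&reg\&(W[...,2]>.006)\&(W[...,2]<.07)/; s/(W\[...,2\]>.085)/(W[...,2]>.085)\&(W[...,2]<.115)/; s/(W\[...,2\]>.04)$/(W[...,2]>.04)\&(W[...,2]<.06)/' fit.py
python3 fit.py
python3 - <<'E'
from h import *
z=np.load("w1.npz");W=z["W"]
m=(abs(W[...,2]-.0605)<.003)&(W[...,0]>.5)&(W[...,0]<.6)&(W[...,1]>.04)&(W[...,1]<.15); p=W[m][:,:2].astype(np.float32); print("head",cv2.minAreaRect(p))
m=(abs(W[...,2]-.040)<.003)&(W[...,0]>.46)&(W[...,0]<.56)&(W[...,1]>.28)&(W[...,1]<.34); p=W[m][:,:2].astype(np.float32); print("brk",cv2.minAreaRect(p))
m=(abs(W[...,2]-.1)<.003)&(W[...,0]>.46)&(W[...,0]<.58)&(W[...,1]>.18)&(W[...,1]<.28); p=W[m][:,:2].astype(np.float32); print("handle",cv2.minAreaRect(p))
m=(abs(W[...,2]-.05)<.003)&(W[...,0]>.44)&(W[...,0]<.485)&(W[...,1]>.2)&(W[...,1]<.27); p=W[m][:,:2].astype(np.float32); print("btn",cv2.minAreaRect(p))
E
```

```text
yaw 10.75 u [0.47816447 0.47958836 0.60227741 0.60387845] v [-0.0426315  -0.02382323  0.20833702  0.21401449] vall [-0.0426315  -0.03566725  0.21089121  0.21401449]
origin [0.53763576 0.18680334] zmed 0.012447174030064623
org 360 world [0.5293125  0.23136136 0.10001371] local [0.00013395 0.04532853 0.10001371] min [-0.01816836  0.04022713  0.09518954] max [0.01998002 0.05075817 0.10244893]
red 337 world [0.4641918  0.23777498 0.05045667] local [-0.06264761  0.06377617  0.05045667] min [-0.07364088  0.05281991  0.04638767] max [-0.05034746  0.07495711  0.05261645]
z36-44 402 [-0.07597829 -0.06904537  0.03601262] [0.02845765 0.12918836 0.04386162]
z>55 920 [-0.02517116 -0.12167889  0.055021  ] [0.02806002 0.0584446  0.06441286]
head ((0.5565608143806458, 0.09664685279130936), (0.055684901773929596, 0.06134243682026863), 10.846068382263184)
brk ((0.5155127048492432, 0.31007906794548035), (0.054930999875068665, 0.012349290773272514), 11.15977954864502)
handle ((0.5301923155784607, 0.23242729902267456), (0.03911218047142029, 0.011945715174078941), 10.85672378540039)
btn ((0.46462470293045044, 0.23788151144981384), (0.023016871884465218, 0.02283744141459465), 46.336570739746094)
```

```bash
cat >> h.py <<'E'
O=np.array([.5394,.1857]); YAW=np.radians(10.9)
def c2w(x,y): c,s=np.cos(YAW),np.sin(YAW); return O+[c*x-s*y,s*x+c*y]
def plan(p,yaw=None):
    """yaw: world angle of tool y measured from world +y (ccw), deg; tool down"""
    s=telemetry.sense(); r=R.from_rotvec(s["tcp_rot"]); d=r.inv().apply(np.array(p)-s["tcp_pos"])
    o=np.zeros(3)
    if yaw is not None:
        g=R.from_euler("z",yaw,degrees=True)*R.from_rotvec([0,-np.pi,0]); o=(r.inv()*g).as_rotvec()
    print("t",round(s["time_s"],2),"pos",np.round(s["tcp_pos"],4),"shift",np.round(d*10,3),"turn",np.round(o/2/np.pi,4))
E
python3 - <<'E'
from h import *
h=[.5302,.2324]; plan([*h,.15],10.9); plan([*h,.094],10.9); print(c2w(0,.0476))
E
```

```text
t 1.95 pos [0.4944 0.1804 0.2547] shift [-0.36   0.52   1.046] turn [ 0.0001 -0.0004 -0.0306]
t 1.95 pos [0.4944 0.1804 0.2547] shift [-0.362  0.52   1.606] turn [ 0.0001 -0.0004 -0.0306]
[0.53039906 0.23244123]
```

Emit:
jog_arm:
  targets:
    - [[-0.36, 0.52, 0.3, 0, 0, -0.0306, 0], [-0.36, 0.52, 0.9, 0, 0, -0.0306, 0], [-0.36, 0.52, 0.9, 0, 0, -0.0306, 0], [-0.36, 0.52, 0.9, 0, 0, -0.0306, 0], [-0.36, 0.52, 0.9, 0, 0, -0.0306, 0]]

```text
time_s: 2.45
tcp_pos: [0.5299, 0.2331, 0.1649]
tcp_rot: [0.3, -3.124, -0.001]
wrist_force: [-0.3, -0.1, 0.6]
gripper_width: 0.5
```

Run:
```python
from h import *
plan([.5302,.2324,.094],10.9)
b,d,W=cloud("wrist"); cv2.imwrite("pics/e.png",b[:])
m=(abs(W[...,2]-.1)<.003)&(W[...,0]>.46)&(W[...,0]<.58)&(W[...,1]>.21)&(W[...,1]<.26); p=W[m][:,:2].astype(np.float32); print("handle",cv2.minAreaRect(p))
```

```text
t 2.45 pos [0.5299 0.2331 0.1649] shift [-0.003 -0.008  0.709] turn [ 0.0001 -0.0005  0.0001]
handle ((0.5306029319763184, 0.23219329118728638), (0.040051065385341644, 0.011457475833594799), 11.443863868713379)
```

Emit:
jog_arm:
  targets:
    - [[0, -0.01, 0.4, 0, 0, 0, 0], [0, -0.01, 0.7, 0, 0, 0, 0], [0, -0.01, 0.7, 0, 0, 0, 0], [0, -0.01, 0.7, 0, 0, 0, -1], [0, -0.01, 0.7, 0, 0, 0, -1], [0, -0.01, 0.7, 0, 0, 0, -1], [0, -0.01, 0.7, 0, 0, 0, -1], [0, -0.01, 0.7, 0, 0, 0, -1]]
  grip_force: 60

```text
time_s: 3.3
tcp_pos: [0.5329, 0.2329, 0.0999]
tcp_rot: [-0.298, 3.123, 0.004]
wrist_force: [-1.8, 1.4, 6.8]
gripper_width: 0.123
```

Emit:
jog_arm:
  targets:
    - [[0, 0.1, 0, 0, 0, 0, -1], [0, 0.2, 0, 0, 0, 0, -1], [0, 0.3, 0, 0, 0, 0, -1], [0, 0.4, 0, 0, 0, 0, -1], [0, 0.43, 0, 0, 0, 0, -1], [0, 0.45, 0, 0, 0, 0, -1], [0, 0.45, 0, 0, 0, 0, -1]]

```text
time_s: 4.0
tcp_pos: [0.5248, 0.275, 0.0999]
tcp_rot: [-0.299, 3.122, -0.004]
wrist_force: [1.5, -8.9, -2.2]
gripper_width: 0.127
```

Emit:
jog_arm:
  targets:
    - [[0, 0.03, 0, 0, 0, 0, -1], [0, 0.05, 0, 0, 0, 0, -1], [0, 0.05, 0, 0, 0, 0, -1], [0, 0.05, 0, 0, 0, 0, -1]]

```text
time_s: 4.4
tcp_pos: [0.5243, 0.2774, 0.0999]
tcp_rot: [-0.298, 3.122, -0.012]
wrist_force: [1.8, -9.6, -2.6]
gripper_width: 0.126
```

Run:
```python
from h import *
plan([.5302,.2324,.094],10.9)
b,d,W=cloud("wrist"); cv2.imwrite("pics/f.png",b)
```

```text
t 4.4 pos [0.5243 0.2774 0.0999] shift [ 0.028 -0.453  0.063] turn [-0.0013  0.0007  0.    ]
```

View pics/f.png

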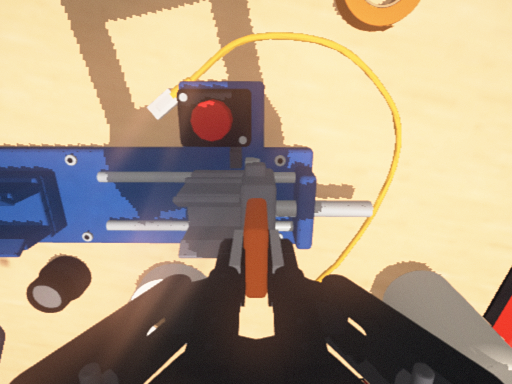

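The fingers hold the orange plate (256,245) and the jaw is out near the end bracket, with the rod sticking out to (370,208). I'll pull a bit further to be sure it reaches the stop.

Emit:
jog_arm:
  targets:
    - [[0, 0.05, 0, 0, 0, 0, -1], [0, 0.1, 0, 0, 0, 0, -1], [0, 0.1, 0, 0, 0, 0, -1], [0, 0.1, 0, 0, 0, 0, -1]]

```text
time_s: 4.85
tcp_pos: [0.5242, 0.2783, 0.0997]
tcp_rot: [-0.297, 3.123, -0.043]
wrist_force: [3.8, -34.2, 2.9]
gripper_width: 0.124
```

Emit:
jog_arm:
  targets:
    - [[0, -0.01, 0, 0, 0, 0, -1], [0, -0.02, 0, 0, 0, 0, -1], [0, -0.02, 0, 0, 0, 0, -0.2], [0, -0.02, 0, 0, 0, 0, -0.2], [0, -0.02, 0, 0, 0, 0, -0.2], [0, -0.02, 0, 0, 0, 0, -0.2], [0, -0.02, 0, 0, 0, 0, -0.2]]

```text
time_s: 5.55
tcp_pos: [0.5246, 0.2768, 0.1]
tcp_rot: [-0.298, 3.122, -0.042]
wrist_force: [0.3, 0.3, 0.0]
gripper_width: 0.398
```

Emit:
jog_arm:
  targets:
    - [[0, 0, -0.4, 0, 0, 0, -0.2], [0, 0, -0.9, 0, 0, 0, -0.2], [0, 0, -0.9, 0, 0, 0, 0.2], [0, 0, -0.9, 0, 0, 0, 0.2]]

```text
time_s: 5.95
tcp_pos: [0.5251, 0.2798, 0.1925]
tcp_rot: [-0.298, 3.118, -0.04]
wrist_force: [-0.6, 1.6, -0.1]
gripper_width: 0.6
```

Run:
```python
from h import *
s=telemetry.sense();print(s["tcp_rot"],s["wrist_force"])
b,d,W=cloud("wrist"); cv2.imwrite("pics/g.png",b)
m=(abs(W[...,2]-.1)<.003)&(W[...,0]>.46)&(W[...,0]<.58)&(W[...,1]>.21)&(W[...,1]<.33); p=W[m][:,:2].astype(np.float32); c=np.array(cv2.minAreaRect(p)[0]); print("handle",c,"local",(c-O)@[-np.sin(YAW),np.cos(YAW)]-.0476)
z=np.load("s0.npz");a,d2,W2=cloud("side")
# trough / bar
W,b=W2,a
hsv=cv2.cvtColor(b,cv2.COLOR_BGR2HSV)
reg=(W[...,0]>.42)&(W[...,0]<.6)&(W[...,1]>-.3)&(W[...,1]<-.1)
wl=reg&(W[...,2]>.052)&(W[...,2]<.06); print("wall",cv2.minAreaRect(W[wl][:,:2].astype(np.float32)))
bar=reg&(W[...,2]>.026)&(W[...,2]<.051)&(hsv[...,1]>70)&(hsv[...,0]<25); print("bar",bar.sum(),W[bar].mean(0),W[bar].min(0),W[bar].max(0))
```

```text
[-0.29797065  3.11789749 -0.04031408] [-0.56147059  1.59371908 -0.14633022]
handle [0.52276081 0.27307999] local 0.04134993910604122
wall ((0.5028220415115356, -0.19277508556842804), (0.09904834628105164, 0.040482573211193085), 58.02629089355469)
bar 216 [ 0.4964768  -0.20554176  0.04396311] [ 0.45309692 -0.26814314  0.02966267] [ 0.54926504 -0.11937701  0.04971326]
```

Run:
```python
from h import *
print(ctrl.tips_ahead)
def tips(W,s):
    L=R.from_rotvec(s["tcp_rot"]).inv().apply((W-s["tcp_pos"]).reshape(-1,3))
    m=np.isfinite(L).all(1)&(abs(L[:,0])<.03)&(abs(L[:,1])<.08)&(L[:,2]<.06)&(L[:,2]>-.05); L=L[m]
    for sg in(-1,1):
        l=L[L[:,1]*sg>0]; k=l[l[:,2]>np.percentile(l[:,2],99)-.003]; print(sg,len(l),"zmax",np.percentile(l[:,2],[90,99,100]),"y",k[:,1].min(),k[:,1].max(),"x",k[:,0].min(),k[:,0].max())
s=telemetry.sense(); b,d,W=cloud("wrist"); print(s["gripper_width"]); tips(W,s)
s=dict(tcp_pos=np.array([0.49436442,0.18059032,0.25467148]),tcp_rot=[-3.31435138e-03,-3.13875792,-7.62089124e-04]); tips(np.load("w1.npz")["W"],s)
plan([.46,-.19,.25],58)
```

```text
0.025
0.605423904418115
-1 8712 zmax [-0.00453627  0.01504062  0.02136317] y -0.037659747465563005 -0.025476520850287523 x -0.010815584419049772 0.011570583136825222
1 8731 zmax [-0.00468919  0.01491262  0.02108342] y 0.025183939038073793 0.03794168958769195 x -0.010532299520344386 0.011949791721339685
-1 8544 zmax [-0.00765918  0.00727196  0.01174037] y -0.054156672534860104 -0.042319942980182386 x -0.011345830375580547 0.011174584578455523
1 8526 zmax [-0.00762179  0.00740118  0.01175224] y 0.042160561647420984 0.05463065525338966 x -0.011454153777762651 0.011727348166163993
t 6.1 pos [0.523  0.2788 0.1882] shift [ 1.507 -4.5   -0.492] turn [-0.0041 -0.0019 -0.1308]
```

Fingertip reach checks out: 25 mm ahead when shut, 12 mm when open. The jaw reads about 41 mm, so the catch is holding. Next I'll move over the trough.

Emit:
jog_arm:
  targets:
    - [[0.3, -0.9, -0.3, 0, 0, 0, 0.2], [0.3, -0.9, -0.4, 0, 0, 0, 0.2], [0.3, -0.9, -0.4, 0, 0, 0, 0.2]]

```text
time_s: 6.4
tcp_pos: [0.5108, 0.1829, 0.232]
tcp_rot: [-0.292, 3.124, -0.046]
wrist_force: [0.3, 1.2, 0.1]
gripper_width: 0.6
```

Emit:
jog_arm:
  targets:
    - [[0.3, -0.9, -0.1, 0, 0, 0, 0.2], [0.3, -0.9, -0.1, 0, 0, 0, 0.2], [0.3, -0.9, -0.1, 0, 0, 0, 0.2]]

```text
time_s: 6.7
tcp_pos: [0.4975, 0.0856, 0.2438]
tcp_rot: [-0.284, 3.126, -0.048]
wrist_force: [-0.5, 0.2, -0.1]
gripper_width: 0.604
```

Emit:
jog_arm:
  targets:
    - [[0.3, -0.9, 0, 0, 0, 0, 0.2], [0.3, -0.9, 0, 0, 0, 0, 0.2], [0.3, -0.9, 0, 0, 0, 0, 0.2]]

```text
time_s: 7.0
tcp_pos: [0.4833, -0.0116, 0.2449]
tcp_rot: [0.276, -3.129, 0.049]
wrist_force: [-0.5, 0.2, -0.5]
gripper_width: 0.599
```

Emit:
jog_arm:
  targets:
    - [[0.3, -0.9, 0, 0, 0, 0, 0.2], [0.3, -0.9, 0, 0, 0, 0, 0.2], [0.3, -0.9, 0, 0, 0, 0, 0.2]]

```text
time_s: 7.3
tcp_pos: [0.4688, -0.1084, 0.2464]
tcp_rot: [0.267, -3.127, 0.049]
wrist_force: [0.7, -0.0, 0.4]
gripper_width: 0.602
```

Emit:
jog_arm:
  targets:
    - [[0.3, -0.9, 0, -0.004, -0.002, -0.131, 0.2], [0.3, -0.9, 0, -0.004, -0.002, -0.131, 0.2], [0.3, -0.9, 0, -0.004, -0.002, -0.131, 0.2], [0.3, -0.9, 0, -0.004, -0.002, -0.131, 0.2], [0.3, -0.9, 0, -0.004, -0.002, -0.131, 0.2], [0.3, -0.9, 0, -0.004, -0.002, -0.131, 0.2], [0.3, -0.9, 0, -0.004, -0.002, -0.131, 0.2]]

```text
time_s: 8.0
tcp_pos: [0.4548, -0.2007, 0.2479]
tcp_rot: [1.495, -2.757, -0.001]
wrist_force: [-0.5, 0.5, 0.8]
gripper_width: 0.604
```

Run:
```python
from h import *
plan([.4679,-.2488,.057],58); print(telemetry.sense()["joint_pos"])
b,d,W=cloud("wrist"); np.savez("w2.npz",b=b,W=W); cv2.imwrite("pics/i.png",b)
```

```text
t 8.0 pos [ 0.4548 -0.2007  0.2479] shift [ 0.324 -0.378  1.909] turn [ 0.0005 -0.0007 -0.0029]
[-0.56311929 -0.25294913  1.91095288 -0.0042752   1.48670643 -3.12747947]
```

View pics/i.png

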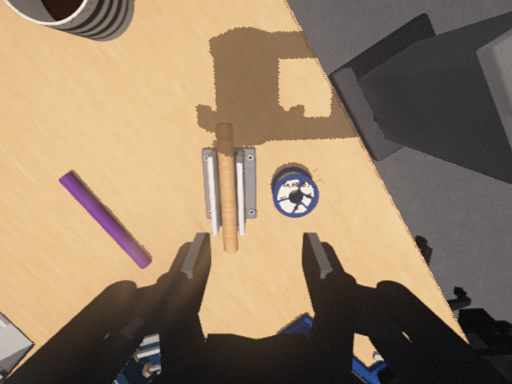

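The trough is at (230,185), with the beech bar running from (225,125) to (231,252). The spool is at (295,193), the mug at (90,10), and the purple bar lies apart. Joint 6 is near its limit but within range. Next I'll measure the bar.

Run:
```python
from h import *
z=np.load("w2.npz");W,b=z["W"],z["b"]
hsv=cv2.cvtColor(b,cv2.COLOR_BGR2HSV)
reg=(W[...,0]>.42)&(W[...,0]<.6)&(W[...,1]>-.3)&(W[...,1]<-.1)
m=reg&(abs(W[...,2]-.047)<.004)&(hsv[...,1]>60); r=cv2.minAreaRect(W[m][:,:2].astype(np.float32)); print(m.sum(),r,np.median(W[m][:,2]))
p=W[m][:,:2]; c=p.mean(0); u,s_,v=np.linalg.svd(p-c,full_matrices=False); e=v[0]*np.sign(v[0][1]); t=(p-c)@e; mid=c+e*(t.max()+t.min())/2
print("dir",np.degrees(np.arctan2(e[1],e[0])),"len",np.ptp(t),"mid",mid)
wl=reg&(abs(W[...,2]-.056)<.003); print("wall",cv2.minAreaRect(W[wl][:,:2].astype(np.float32)))
sp=(W[...,0]>.38)&(W[...,0]<.5)&(W[...,1]>-.2)&(W[...,1]<-.06)&(W[...,2]>.03)&(W[...,2]<.045); print("spool",cv2.minAreaRect(W[sp][:,:2].astype(np.float32)))
ang=np.degrees(np.arctan2(e[1],e[0]))
g=mid-e*.067; print("grasp",g); plan([*g,.057],ang)
```

```text
1735 ((0.5022522807121277, -0.19267761707305908), (0.16331444680690765, 0.03271397575736046), 63.11232376098633) 0.046728685674671866
dir 58.206253914196765 len 0.16299372947170748 mid [ 0.50087481 -0.19208355]
wall ((0.5023582577705383, -0.19054344296455383), (0.09932778775691986, 0.04015212133526802), 57.71221160888672)
spool ((0.45060694217681885, -0.15993613004684448), (0.057763975113630295, 0.10838279873132706), 38.61198043823242)
grasp [ 0.46557499 -0.24903022]
t 8.05 pos [ 0.4548 -0.2008  0.2481] shift [ 0.337 -0.358  1.911] turn [ 0.0004 -0.0007 -0.0035]
```

Emit:
jog_arm:
  targets:
    - [[0.34, -0.36, 0.4, 0, 0, -0.003, -0.1], [0.34, -0.36, 0.9, 0, 0, -0.003, -0.1], [0.34, -0.36, 0.9, 0, 0, -0.003, -0.1], [0.34, -0.36, 0.9, 0, 0, -0.003, -0.1]]

```text
time_s: 8.45
tcp_pos: [0.4746, -0.2323, 0.1544]
tcp_rot: [1.474, -2.745, 0.005]
wrist_force: [-0.5, -0.6, 0.1]
gripper_width: 0.451
```

Run:
```python
from h import *
plan([.4656,-.2490,.057],58)
b,d,W=cloud("wrist"); cv2.imwrite("pics/j.png",b)
hsv=cv2.cvtColor(b,cv2.COLOR_BGR2HSV)
reg=(W[...,0]>.42)&(W[...,0]<.6)&(W[...,1]>-.3)&(W[...,1]<-.1)
m=reg&(abs(W[...,2]-.047)<.003)&(hsv[...,1]>80); p=W[m][:,:2]
e=np.array([np.cos(np.radians(58)),np.sin(np.radians(58))]);n=np.array([e[1],-e[0]]); q=(p-[.4656,-.249]); t=q@e;l=q@n
k=(abs(t)<.012); print("end",t.min(),"lateral near grasp",np.percentile(l[k],[2,50,98]))
```

```text
t 8.45 pos [ 0.4746 -0.2323  0.1544] shift [ 0.165 -0.027  0.978] turn [ 0.0016 -0.0039 -0.0042]
end -0.014786904176740789 lateral near grasp [-0.00668219  0.00057332  0.00788055]
```

Emit:
jog_arm:
  targets:
    - [[0.16, -0.03, 0.2, 0.002, -0.004, -0.004, -0.1], [0.16, -0.03, 0.4, 0.002, -0.004, -0.004, -0.1], [0.16, -0.03, 0.4, 0.002, -0.004, -0.004, -0.1]]

```text
time_s: 8.8
tcp_pos: [0.4779, -0.2337, 0.117]
tcp_rot: [1.48, -2.754, 0.024]
wrist_force: [0.1, 0.6, 0.3]
gripper_width: 0.452
```

Run:
```python
from h import *
plan([.4659,-.2493,.057],58); print(telemetry.sense()["joint_pos"])
```

```text
t 8.8 pos [ 0.4779 -0.2337  0.117 ] shift [0.184 0.018 0.603] turn [-0.001  -0.0033 -0.0042]
[-0.58482347 -0.04155286  1.95053362 -0.02192608  1.22632503 -3.13430708]
```

Joint 6 is at its limit, so I'll flip the hand by half a turn, which gives the same grasp.

Emit:
jog_arm:
  targets:
    - [[0, 0, -0.5, 0, 0, 0.02, 0], [0, 0, -0.8, 0, 0, 0.05, 0], [0, 0, -0.8, 0, 0, 0.25, 0], [0, 0, -0.8, 0, 0, 0.25, 0], [0, 0, -0.8, 0, 0, 0.25, 0], [0, 0, -0.8, 0, 0, 0.25, 0], [0, 0, -0.8, 0, 0, 0.25, 0], [0, 0, -0.8, 0, 0, 0.25, 0], [0, 0, -0.8, 0, 0, 0.25, 0], [0, 0, -0.8, 0, 0, 0.25, 0], [0, 0, -0.8, 0, 0, 0.25, 0], [0, 0, -0.8, 0, 0, 0.25, 0]]

```text
time_s: 10.0
tcp_pos: [0.4793, -0.2324, 0.2001]
tcp_rot: [0.904, 3.004, -0.036]
wrist_force: [-0.4, 0.7, 0.1]
gripper_width: 0.498
```

Emit:
jog_arm:
  targets:
    - [[0, 0, 0, 0, 0, 0.25, 0], [0, 0, 0, 0, 0, 0.25, 0], [0, 0, 0, 0, 0, 0.25, 0], [0, 0, 0, 0, 0, 0.25, 0], [0, 0, 0, 0, 0, 0.25, 0], [0, 0, 0, 0, 0, 0.25, 0], [0, 0, 0, 0, 0, 0.25, 0], [0, 0, 0, 0, 0, 0.25, 0], [0, 0, 0, 0, 0, 0.25, 0], [0, 0, 0, 0, 0, 0.25, 0], [0, 0, 0, 0, 0, 0.25, -0.1]]

```text
time_s: 11.1
tcp_pos: [0.48, -0.2326, 0.2023]
tcp_rot: [2.749, 1.475, -0.018]
wrist_force: [0.5, 0.5, -0.1]
gripper_width: 0.451
```

Run:
```python
from h import *
plan([.4659,-.2493,.057],-122); print(telemetry.sense()["joint_pos"])
```

```text
t 11.1 pos [ 0.48   -0.2326  0.2023] shift [-0.187 -0.045  1.457] turn [ 0.0021  0.0033 -0.0044]
[-0.58102174 -0.13487709  1.88642492 -0.02080819  1.37652028  0.00907698]
```

Emit:
jog_arm:
  targets:
    - [[-0.19, -0.045, 0.4, 0.002, 0.003, -0.004, -0.1], [-0.19, -0.045, 0.8, 0.002, 0.003, -0.004, -0.1], [-0.19, -0.045, 0.8, 0.002, 0.003, -0.004, -0.1], [-0.19, -0.045, 0.8, 0.002, 0.003, -0.004, -0.1]]

```text
time_s: 11.5
tcp_pos: [0.466, -0.2479, 0.1239]
tcp_rot: [2.747, 1.52, -0.001]
wrist_force: [1.1, 0.5, 0.3]
gripper_width: 0.451
```

Run:
```python
from h import *
plan([.4659,-.2493,.057],-122)
b,d,W=cloud("wrist"); cv2.imwrite("pics/k.png",b)
hsv=cv2.cvtColor(b,cv2.COLOR_BGR2HSV)
reg=(W[...,0]>.42)&(W[...,0]<.6)&(W[...,1]>-.3)&(W[...,1]<-.1)
m=reg&(abs(W[...,2]-.047)<.003)&(hsv[...,1]>80); p=W[m][:,:2]
e=np.array([np.cos(np.radians(58)),np.sin(np.radians(58))]);n=np.array([e[1],-e[0]]); q=(p-[.4659,-.2493]); t=q@e;l=q@n
k=(abs(t)<.012); print("end",t.min(),t.max(),"lateral near grasp",np.percentile(l[k],[2,50,98]),k.sum())
```

```text
t 11.5 pos [ 0.466  -0.2479  0.1239] shift [-0.011  0.006  0.669] turn [ 0.0002  0.0003 -0.0002]
end -0.014008576942490093 0.13538532321172655 lateral near grasp [-0.00636893  0.00050963  0.00816212] 597
```

View pics/k.png

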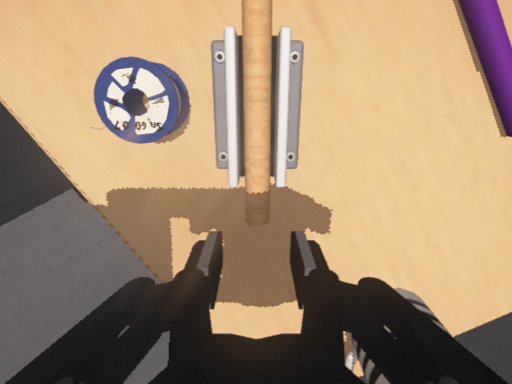

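The bar end sits centred between the fingers at (257,205), the spool is clear at (137,100), and the mug is at the lower right. I'll descend and grip.

Emit:
jog_arm:
  targets:
    - [[-0.01, 0.01, 0.3, 0, 0, 0, -0.1], [-0.01, 0.01, 0.55, 0, 0, 0, -0.1], [-0.01, 0.01, 0.67, 0, 0, 0, -0.1], [-0.01, 0.01, 0.67, 0, 0, 0, -0.1], [-0.01, 0.01, 0.67, 0, 0, 0, -1], [-0.01, 0.01, 0.67, 0, 0, 0, -1], [-0.01, 0.01, 0.67, 0, 0, 0, -1], [-0.01, 0.01, 0.67, 0, 0, 0, -1], [-0.01, 0.01, 0.67, 0, 0, 0, -1]]
  grip_force: 40

```text
time_s: 12.45
tcp_pos: [0.4687, -0.251, 0.0601]
tcp_rot: [2.742, 1.517, 0.003]
wrist_force: [0.7, 0.5, 6.0]
gripper_width: 0.202
```

Emit:
jog_arm:
  targets:
    - [[0, 0, -0.2, 0, 0, 0, -1], [0, 0, -0.4, 0, 0, 0, -1], [0, 0, -0.6, 0, 0, 0, -1], [0, 0, -0.6, 0, 0, 0, -1], [0.3, 0, -0.6, 0, 0, 0, -1], [0.6, 0, -0.6, 0, 0, 0, -1], [0.9, 0, -0.6, 0, 0, 0, -1], [0.9, 0, -0.6, 0, 0, 0, -1]]

```text
time_s: 13.25
tcp_pos: [0.5165, -0.1718, 0.1183]
tcp_rot: [2.742, 1.523, 0.002]
wrist_force: [-1.1, -0.1, -0.8]
gripper_width: 0.202
```

Emit:
jog_arm:
  targets:
    - [[0.3, 0, 0, 0, 0, 0, -1], [0.6, 0, 0, 0, 0, 0, -1], [0.8, 0, 0, 0, 0, 0, -1], [0.8, 0, 0, 0, 0, 0, -1]]

```text
time_s: 13.65
tcp_pos: [0.5586, -0.1026, 0.1168]
tcp_rot: [2.741, 1.527, 0.0]
wrist_force: [0.1, -0.3, -0.9]
gripper_width: 0.2
```

```bash
cat > bar.py <<'E'
from h import *
b,d,W=cloud("wrist"); cv2.imwrite("pics/l.png",b)
s=telemetry.sense(); print(s["tcp_pos"],s["tcp_rot"],s["gripper_width"])
a=s["tcp_pos"]; L=R.from_rotvec(s["tcp_rot"]).inv().apply((W-a).reshape(-1,3))
hsv=cv2.cvtColor(b,cv2.COLOR_BGR2HSV).reshape(-1,3)
m=(abs(L[:,1])<.012)&(L[:,0]>.015)&(L[:,0]<.2)&(L[:,2]>-.02)&(L[:,2]<.06)&(hsv[:,1]>70); p=L[m]
print(m.sum(),"x max",p[:,0].max()); 
for lo in np.arange(.02,.16,.02):
    k=p[(p[:,0]>lo)&(p[:,0]<lo+.02)]
    if len(k): print(round(lo,2),len(k),np.round([np.percentile(k[:,2],5),np.median(k[:,1])],4))
E
python3 bar.py
```

```text
[ 0.55812505 -0.10355216  0.1168577 ] [ 2.74126056e+00  1.52569145e+00 -6.86449680e-04] 0.1993646702535192
9075 x max 0.12010712204744033
0.02 1298 [0.0122 0.0003]
0.04 1500 [ 0.0121 -0.0002]
0.06 1741 [ 0.0121 -0.0007]
0.08 2024 [ 0.0121 -0.0011]
0.1 2206 [ 0.0121 -0.0015]
0.12 2 [ 0.0204 -0.0019]
```

The bar is held level, with its underside 29 mm ahead of the TCP. I'll lower it by 88 mm and release.

Emit:
jog_arm:
  targets:
    - [[0, 0, 0.3, 0, 0, 0, -1], [0, 0, 0.6, 0, 0, 0, -1], [0, 0, 0.8, 0, 0, 0, -1], [0, 0, 0.87, 0, 0, 0, -1], [0, 0, 0.88, 0, 0, 0, -1], [0, 0, 0.88, 0, 0, 0, -1], [0, 0, 0.88, 0, 0, 0, -0.3], [0, 0, 0.88, 0, 0, 0, -0.1], [0, 0, 0.88, 0, 0, 0, -0.1], [0, 0, 0.88, 0, 0, 0, -0.1], [0, 0, 0.88, 0, 0, 0, -0.1]]

```text
time_s: 14.8
tcp_pos: [0.5581, -0.104, 0.0286]
tcp_rot: [2.742, 1.526, -0.001]
wrist_force: [-0.3, -0.4, -0.7]
gripper_width: 0.448
```

Emit:
jog_arm:
  targets:
    - [[0, 0, -0.4, 0, 0, 0, -0.1], [0, 0, -0.8, 0, 0, 0, -0.1], [0.4, 0, -0.8, 0, 0, 0, -0.1], [0.65, 0, -0.8, 0, 0, 0, -0.1], [0.65, 0, -0.8, 0, 0, 0, -0.1], [0.65, 0, -0.8, 0, 0, 0, -0.1]]

```text
time_s: 15.4
tcp_pos: [0.592, -0.0481, 0.1081]
tcp_rot: [2.741, 1.528, -0.003]
wrist_force: [0.1, -0.3, -0.2]
gripper_width: 0.449
```

```bash
cat > bar2.py <<'E'
from h import *
def fitbar(src,ztop,x0,x1,y0,y1,tol=.004):
    b,d,W=src
    hsv=cv2.cvtColor(b,cv2.COLOR_BGR2HSV)
    m=(abs(W[...,2]-ztop)<tol)&(W[...,0]>x0)&(W[...,0]<x1)&(W[...,1]>y0)&(W[...,1]<y1)&(hsv[...,1]>60)
    n,l,st,_=cv2.connectedComponentsWithStats(m.astype(np.uint8)); k=1+np.argmax(st[1:,4]); p=W[l==k]
    r=cv2.minAreaRect(p[:,:2].astype(np.float32)); print(len(p),r,"z",np.median(p[:,2])); return p
E
python3 - <<'E'
from bar2 import *
s=telemetry.sense(); print(s["tcp_pos"])
src=cloud("wrist"); cv2.imwrite("pics/m.png",src[0]); fitbar(src,.017,.5,.7,-.15,.06)
src=cloud("side"); cv2.imwrite("pics/m2.png",src[0]); fitbar(src,.017,.5,.7,-.15,.06)
E
```

```text
[ 0.59199712 -0.04813424  0.1080838 ]
4055 ((0.5940369367599487, -0.04885201156139374), (0.16444918513298035, 0.01784701831638813), 58.706687927246094) z 0.016967190001320326
110 ((0.5936715602874756, -0.05141455680131912), (0.15844660997390747, 0.015713809058070183), 57.914512634277344) z 0.015592290577310375
```

View pics/m.png

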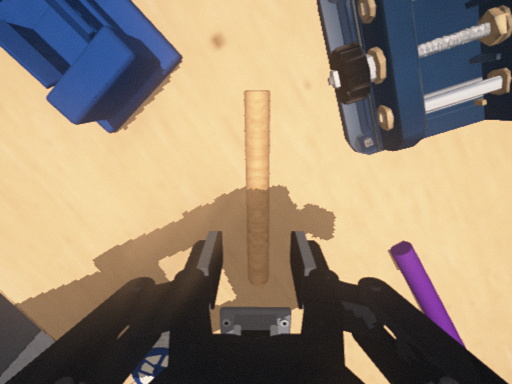

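The bar lies on the desk from (257,90) to (258,282), with the cradle head at (100,70) and the vice at (410,70), both clear. I'll re-grip it at the middle.

Run:
```python
from h import *
plan([.594,-.049,.028],-121.4)
```

```text
t 15.5 pos [ 0.5916 -0.0489  0.1078] shift [0.014 0.02  0.798] turn [ 0.0004  0.0005 -0.0012]
```

Emit:
jog_arm:
  targets:
    - [[0.014, 0.02, 0.3, 0, 0, -0.001, -0.1], [0.014, 0.02, 0.6, 0, 0, -0.001, -0.1], [0.014, 0.02, 0.8, 0, 0, -0.001, -0.1], [0.014, 0.02, 0.8, 0, 0, -0.001, -0.1], [0.014, 0.02, 0.8, 0, 0, -0.001, -1], [0.014, 0.02, 0.8, 0, 0, -0.001, -1], [0.014, 0.02, 0.8, 0, 0, -0.001, -1], [0.014, 0.02, 0.8, 0, 0, -0.001, -1], [0.014, 0.02, 0.8, 0, 0, -0.001, -1]]

```text
time_s: 16.4
tcp_pos: [0.5941, -0.0491, 0.0281]
tcp_rot: [2.737, 1.534, -0.003]
wrist_force: [-0.0, 1.0, -0.9]
gripper_width: 0.203
```

Emit:
jog_arm:
  targets:
    - [[0, 0, -0.3, 0, 0, 0, -1], [0, 0, -0.6, 0, 0, 0, -1], [0, 0, -0.98, 0, 0, 0, -1], [0, 0, -0.98, 0, 0, 0, -1], [0, 0, -0.98, 0, 0, 0, -1]]

```text
time_s: 16.9
tcp_pos: [0.5948, -0.0488, 0.1275]
tcp_rot: [2.736, 1.533, 0.001]
wrist_force: [-0.0, -0.3, -0.3]
gripper_width: 0.207
```

Run:
```python
from h import *
print(c2w(0,-.01),telemetry.sense()["gripper_width"]); plan([*c2w(0,-.01),.14],-79.1)
```

```text
[0.54129095 0.17588041] 0.20740560142998968
t 16.9 pos [ 0.5948 -0.0488  0.1275] shift [ 1.637 -1.628 -0.137] turn [ 0.0007  0.0007 -0.1177]
```

Emit:
jog_arm:
  targets:
    - [[0, 0, -0.3, 0, 0, -0.117, -1], [0, 0, -0.3, 0, 0, -0.117, -1], [0.3, -0.3, -0.3, 0, 0, -0.117, -1], [0.6, -0.6, -0.3, 0, 0, -0.117, -1], [0.9, -0.9, -0.3, 0, 0, -0.117, -1], [0.9, -0.9, -0.3, 0, 0, -0.117, -1], [0.9, -0.9, -0.3, 0, 0, -0.117, -1]]

```text
time_s: 17.6
tcp_pos: [0.5637, 0.0757, 0.155]
tcp_rot: [2.002, 2.416, -0.006]
wrist_force: [-0.2, -0.4, -0.1]
gripper_width: 0.202
```

Run:
```python
from h import *
plan([*c2w(0,-.01),.14],-79.1)
```

```text
t 17.6 pos [0.5637 0.0757 0.155 ] shift [ 1.027 -0.034  0.144] turn [-0.0001  0.0008 -0.0005]
```

Emit:
jog_arm:
  targets:
    - [[0.5, -0.03, 0, 0, 0.001, 0, -1], [1.0, -0.03, 0, 0, 0.001, 0, -1], [1.0, -0.03, 0.15, 0, 0.001, 0, -1], [1.0, -0.03, 0.15, 0, 0.001, 0, -1], [1.0, -0.03, 0.15, 0, 0.001, 0, -1]]

```text
time_s: 18.1
tcp_pos: [0.542, 0.1717, 0.1382]
tcp_rot: [-2.005, -2.415, 0.003]
wrist_force: [-0.0, -0.4, -0.2]
gripper_width: 0.204
```

```bash
cat > chk.py <<'E'
from bar2 import *
plan([*c2w(0,-.01),.14],-79.1)
s=telemetry.sense(); zt=s["tcp_pos"][2]-.011
def loc(p): c,s=np.cos(YAW),np.sin(YAW); d=np.asarray(p)[:,:2]-O; return np.c_[d@[c,s],d@[-s,c]]
for n in("wrist","side"):
    src=cloud(n); cv2.imwrite(f"pics/n_{n}.png",src[0]); W=src[2]; hsv=cv2.cvtColor(src[0],cv2.COLOR_BGR2HSV)
    L=loc(W.reshape(-1,3)).reshape(*W.shape[:2],2)
    m=(abs(W[...,2]-zt)<.006)&(abs(L[...,0])<.02)&(abs(L[...,1]+.01)<.11)&(hsv[...,1]>60)&(hsv[...,0]<26)
    l=L[m]; print(n,len(l),"z",np.median(W[m][:,2]) if len(l) else 0)
    if len(l):
        f=np.polyfit(l[:,1],l[:,0],1); print(" y range",np.percentile(l[:,1],[.5,99.5]),"slope",f[0],"x at -10",np.polyval(f,-.01),"width",np.percentile(l[:,0]-np.polyval(f,l[:,1]),[2,98]))
    # handle + head check
    h=(abs(W[...,2]-.1)<.003)&(abs(L[...,0])<.025)&(L[...,1]>.06)&(L[...,1]<.12)&(hsv[...,1]>140); 
    if h.sum()>10: print(" handle",L[h].mean(0),h.sum())
E
python3 chk.py
```

```text
t 18.1 pos [0.542  0.1717 0.1382] shift [ 0.042  0.001 -0.018] turn [-0.0005 -0.0001 -0.0008]
wrist 8874 z 0.12710363018593476
 y range [-0.06903643  0.06853651] slope 0.004425552375644347 x at -10 0.00018762801804851688 width [-0.00883199  0.00881543]
 handle [0.00085805 0.08862884] 1945
side 80 z 0.12528321269146675
 y range [-0.09817426  0.04593366] slope 0.047630380366715255 x at -10 0.001958810176422539 width [-0.00842429  0.00870304]
```

View pics/n_wrist.png

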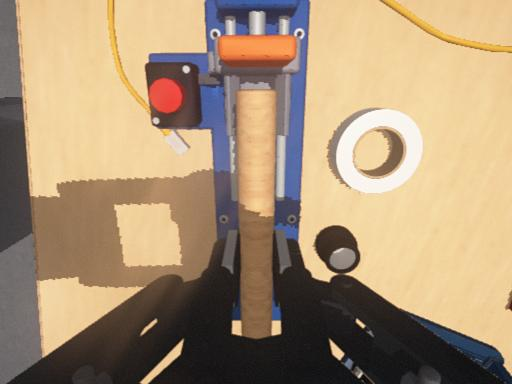

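The bar hangs in line with the pockets: its tail end is at (256,90), just short of the jaw end face, and the handle is at 41 mm travel. I'll shift 4 mm towards the tail and lower it in.

Emit:
jog_arm:
  targets:
    - [[0.04, 0, 0, 0, 0, -0.001, -1], [0.04, 0, 0.2, 0, 0, -0.001, -1], [0.04, 0, 0.4, 0, 0, -0.001, -1], [0.04, 0, 0.5, 0, 0, -0.001, -1], [0.04, 0, 0.6, 0, 0, -0.001, -1], [0.04, 0, 0.7, 0, 0, -0.001, -1], [0.04, 0, 0.76, 0, 0, -0.001, -1], [0.04, 0, 0.78, 0, 0, -0.001, -1], [0.04, 0, 0.78, 0, 0, -0.001, -1]]

```text
time_s: 19.1
tcp_pos: [0.542, 0.1757, 0.0614]
tcp_rot: [-1.999, -2.422, 0.001]
wrist_force: [0.1, 0.5, -0.6]
gripper_width: 0.201
```

```bash
python3 chk.py
```

```text
t 19.1 pos [0.542  0.1757 0.0614] shift [ 0.003 -0.007 -0.786] turn [-0.0002 -0.0001  0.0001]
wrist 8808 z 0.05032127689324381
 y range [-0.06516867  0.07287006] slope -0.0005919632317407778 x at -10 0.0008989154693702358 width [-0.00869348  0.00877404]
 handle [0.00092832 0.0879728 ] 7312
side 66 z 0.048517647004231446
 y range [-0.08702884  0.07666471] slope 0.015385408387410914 x at -10 0.0001907485217959783 width [-0.00953742  0.00889689]
```

Emit:
jog_arm:
  targets:
    - [[0, 0, 0.015, 0, 0, 0, -1], [0, 0, 0.015, 0, 0, 0, -1], [0, 0, 0.015, 0, 0, 0, -0.4], [0, 0, 0.015, 0, 0, 0, -0.2], [0, 0, 0.015, 0, 0, 0, -0.2], [0, 0, 0.015, 0, 0, 0, -0.2], [0, 0, 0.015, 0, 0, 0, -0.2], [0, 0, 0.015, 0, 0, 0, -0.2]]

```text
time_s: 20.0
tcp_pos: [0.5424, 0.1758, 0.0605]
tcp_rot: [-1.999, -2.423, -0.001]
wrist_force: [-1.2, -0.3, -0.2]
gripper_width: 0.402
```

Emit:
jog_arm:
  targets:
    - [[0, 0, -0.3, 0, 0, 0, -0.2], [0, 0, -0.6, 0, 0, 0, -0.2], [0, 0, -0.95, 0, 0, 0, -0.2], [0, 0, -0.95, 0, 0, 0, -0.2], [0, 0, -0.95, 0, 0, 0, -0.2]]

```text
time_s: 20.5
tcp_pos: [0.543, 0.1759, 0.1567]
tcp_rot: [1.999, 2.422, 0.004]
wrist_force: [-0.0, -0.6, -0.5]
gripper_width: 0.4
```

```bash
sed -i 's/^s=telemetry.*/s=telemetry.sense(); zt=.049/' chk.py; python3 chk.py
```

```text
t 20.5 pos [0.543  0.1759 0.1567] shift [ 0.003 -0.018  0.167] turn [ 0.0004 -0.0001  0.0001]
wrist 3789 z 0.04880430865862098
 y range [-0.08906013  0.07257942] slope -0.003489326715880292 x at -10 0.001503079960078026 width [-0.00858356  0.0085615 ]
 handle [0.00083491 0.08869481] 1508
side 94 z 0.04696498867767912
 y range [-0.08658817  0.0841073 ] slope 0.013001598119669461 x at -10 -0.00022928655500829983 width [-0.00841427  0.0084872 ]
```

View pics/n_wrist.png

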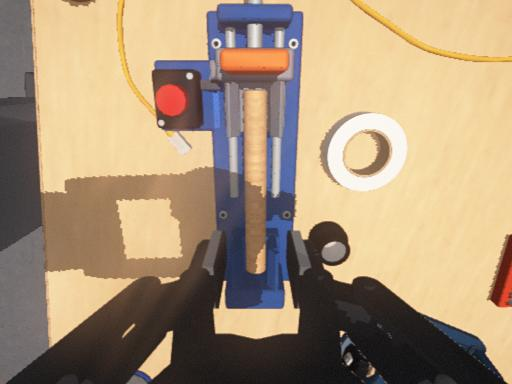

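The bar sits in both pockets, from (255,90) to (256,270), at the right height, and the jaw is still caught. Next is the red button at (171,99): I'll close the gripper, turn the thin side towards the handle and press.

Emit:
jog_arm:
  targets:
    - [[0, 0, -0.2, 0, 0, 0, -0.2], [0, 0, -0.3, 0, 0, -0.25, -1], [0, 0, -0.3, 0, 0, -0.25, -1], [0, 0, -0.3, 0, 0, -0.25, -1], [0, 0, -0.3, 0, 0, -0.25, -1], [0, 0, -0.3, 0, 0, -0.25, -1], [0, 0, -0.3, 0, 0, -0.25, -1], [0, 0, -0.3, 0, 0, -0.25, -1], [0, 0, -0.3, 0, 0, -0.25, -1], [0, 0, -0.3, 0, 0, -0.25, -1], [0, 0, -0.3, 0, 0, -0.25, -1], [0, 0, -0.3, 0, 0, -0.25, -1]]

```text
time_s: 21.8
tcp_pos: [0.5405, 0.1753, 0.1817]
tcp_rot: [0.305, -3.12, -0.0]
wrist_force: [0.9, 0.4, 0.4]
gripper_width: 0.001
```

Run:
```python
from h import *
b,d,W=cloud("wrist"); cv2.imwrite("pics/q.png",b)
m=(abs(W[...,2]-.05)<.003)&(W[...,0]>.44)&(W[...,0]<.49)&(W[...,1]>.21)&(W[...,1]<.27); print("btn",cv2.minAreaRect(W[m][:,:2].astype(np.float32)),m.sum())
plan([.4645,.2378,.095],10.9)
```

```text
btn ((0.4646073579788208, 0.23780837655067444), (0.022860825061798096, 0.022844526916742325), 56.43117141723633) 603
t 21.85 pos [0.5405 0.1753 0.1817] shift [0.619 0.76  0.872] turn [ 0.0001 -0.001   0.0009]
```

Emit:
jog_arm:
  targets:
    - [[0.62, 0.76, 0, 0, 0, 0, -1], [0.62, 0.76, 0, 0, 0, 0, -1], [0.62, 0.76, 0.4, 0, 0, 0, -1], [0.62, 0.76, 0.87, 0, 0, 0, -1], [0.62, 0.76, 0.87, 0, 0, 0, -1], [0.62, 0.76, 0.87, 0, 0, 0, -1]]

```text
time_s: 22.45
tcp_pos: [0.4632, 0.2374, 0.0939]
tcp_rot: [0.305, -3.117, 0.001]
wrist_force: [-0.1, -0.5, 0.6]
gripper_width: 0.001
```

Emit:
jog_arm:
  targets:
    - [[0, 0, 0.1, 0, 0, 0, -1], [0, 0, 0.2, 0, 0, 0, -1], [0, 0, 0.24, 0, 0, 0, -1], [0, 0, 0.28, 0, 0, 0, -1], [0, 0, 0.28, 0, 0, 0, -1]]

```text
time_s: 22.95
tcp_pos: [0.4645, 0.2378, 0.0671]
tcp_rot: [0.305, -3.12, -0.0]
wrist_force: [1.8, 0.8, 4.0]
gripper_width: 0.002
```

```bash
sed -i 's/L\[...,1\]>.06)/L[...,1]>.03)/' chk.py; python3 chk.py
```

```text
t 22.95 pos [0.4645 0.2378 0.0671] shift [-0.629 -0.755 -0.734] turn [-0.0007 -0.0009  0.2507]
wrist 1644 z 0.04858256109034842
 y range [-0.09383967  0.01378299] slope -0.09859764900105146 x at -10 -0.007234416496805899 width [-0.00563344  0.00783784]
side 88 z 0.046776813573326415
 y range [-0.08572417  0.06119844] slope 0.00010855316057549585 x at -10 -0.0006115082988024643 width [-0.00686812  0.00797535]
 handle [0.00151626 0.0688434 ] 14
```

The jaw has released. I'll back off and check.

Emit:
jog_arm:
  targets:
    - [[0, 0, -0.4, 0, 0, 0, -1], [0, 0, -0.9, 0, 0, 0, -1], [0, 0, -0.9, 0, 0, 0, -1], [0, 0, -0.9, 0, 0, 0, -1]]

```text
time_s: 23.45
tcp_pos: [0.4651, 0.2378, 0.1581]
tcp_rot: [0.305, -3.121, -0.0]
wrist_force: [0.2, -0.1, 0.0]
gripper_width: -0.002
```

Emit:
jog_arm:
  targets:
    - [[0.2, -0.7, -0.5, 0, 0, 0, -1], [0.2, -0.7, -0.8, 0, 0, 0, -1], [0.2, -0.7, -0.8, 0, 0, 0, -1], [0.2, -0.7, -0.8, 0, 0, 0, -1], [0.2, -0.7, -0.8, 0, 0, 0, -1]]

```text
time_s: 23.95
tcp_pos: [0.4583, 0.1653, 0.2356]
tcp_rot: [0.304, -3.117, -0.0]
wrist_force: [-0.1, 0.4, -0.5]
gripper_width: 0.003
```

```bash
python3 chk.py; python3 -c "
from h import *;print(telemetry.sense()['wrist_force'])"
```

```text
t 23.95 pos [0.4583 0.1653 0.2356] shift [-0.844 -0.058  0.947] turn [-0.0011 -0.0014  0.2507]
wrist 1264 z 0.04862634542961333
 y range [-0.10017087  0.06213017] slope -0.004391023890126237 x at -10 -0.001679508006469656 width [-0.00640904  0.0086853 ]
 handle [-0.00209396  0.07217569] 341
side 95 z 0.04713916140104857
 y range [-0.08552438  0.07036942] slope 0.0023984400095788945 x at -10 -0.0006288861979896272 width [-0.00890305  0.00873092]
 handle [4.41161635e-05 6.96159992e-02] 13
[-0.71601786 -1.07174855 -1.02135604]
```

View pics/n_wrist.png

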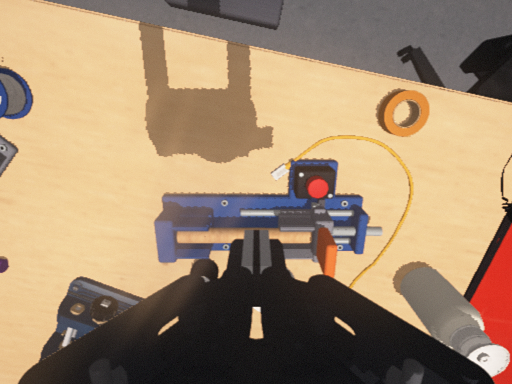

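The bar spans the head face (y = -100 mm) to the jaw at +62 mm, and handle travel is about 25 mm, so it is clamped. The arm is clear, so I'll hand in.

```bash
python3 -c "
from h import *;print(workorder.job_done())"
```

```text
the job is handed in; nothing more can be done
None
```

The job is handed in: the bar is clamped end to end in the cradle, at about 24 s of the 69 s allowed. No verdict came back.

**What I did:** I pulled the tail jaw to its stop by the orange handle, feeling 34 N there, and let go; it stayed caught at about 41 mm. I took the bar from the trough by one end, laid it on the desk and gripped it again by the middle. I then set it in both pockets, released it and pressed the red button.

**Last checks, from the wrist camera:**
- **Bar position:** it runs from cradle y = -100 to +62 mm, so its middle is about 19 mm towards the head. It is about 1.7 mm off the middle line, 0.004 rad off in direction, and its underside is about 32 mm up.
- **Jaw:** the handle shows about 25 mm of travel, against about 26 mm expected.
- **Arm:** it was clear of everything, and it never touched the things standing about. I did not measure their positions again.

**Disagreements and limits:**
- The side camera put the handle about 2.5 mm lower, which would mean about 22 mm of jaw travel, just under the 23.5 mm limit. I trusted the wrist view because the side reading had only 13 pixels, and the bar's measured ends fit the wrist value.
- The clamping force could not be measured directly.
- On the way, joint 6 reached its range limit over the trough, so I turned the hand half round for the same grasp.

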